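# Fold the vial flap down and shut the sample cool box

## Robot

A 6-joint arm with a two-finger parallel gripper is mounted at the origin on the work surface. World frame = base frame: x ahead of the robot, y to its left, z up, the work surface at z = 0. Lengths are in m, angles in rad, forces in N, time in s.
With the tool pointing down it reaches from about 0.275 to 0.975 m from the base axis. Payload 8.4 kg.
Tool frame: the origin (TCP) lies midway between the tips of the shut fingers; the grasp point (between the pads) lies 19 mm behind it; z points along the fingers, y is the direction in which the jaws open and shut (so a half turn about z gives the same grasp; the last joint's range is limited). The gripper opens to 92 mm and grips with 3 to 60 N. Pads are 20 mm wide; open, the fingers measure 128 mm over their backs; the gripper's body (75 mm by 189 mm) begins 69 mm behind the grasp point.
Start: joints at [1.345, 0.353, 1.633, -0, 1.155, -0.002], TCP at [0.139, 0.609, 0.215] pointing down, gripper open.
Joint ranges: [-2.63, 2.63], [-0.92, 2.1], [0.06, 2.66], [-1.3, 4.44], [0, 2.69], [-3.02, 3.02]. Speed limits (rad/s): [2.22, 2.22, 2.79, 3.14, 3.14, 3.14].

## Interface

Orientations are given as a unit quaternion [w, x, y, z].
In Python, from bench import bot, cams gives the robot as it stands.
- The arm moves only by the tool send_rows, never from a script. Its argument "motion" is a list of rows, each a list of 7 numbers: the shift along the tool's x, y, z in mm, then the turn, a rotation vector about the tool's x, y, z in degrees, then the closure, from 0 (fully open) to 1 (shut). In form: [[tx, ty, tz, rx, ry, rz, jaw], ...]. A call has 1 to 5 rows; each row is the pose to reach, as a shift and turn from the pose measured when the call began, along the tool's axes at that moment; what a row does not reach only later rows make up. A row lasts 1/10 s, in which the tool goes at most 50 mm and 8.59 degrees, less where a joint would pass 70% of its speed; a pose out of reach is approached as far as the arm can. A call with a gripper value outside its range is refused whole. The fingers move at their own pace and stop on an object; "newtons" is the grip in N (left out, the last holds). Time passes only in rows, so rows that repeat a pose let the fingers close. It gives the time, the measured TCP pose, the force and the opening at its end, in the units of the state.
- bot.get_obs(): the state, without advancing time (a new reading comes with each control period).
- cams.camera(name): name is "scene" or "top" or "wrist"; returns a dict with "color" (480x640x3 uint8, blue, green, red), "K" (3x3 intrinsics, pixels), "R" (3x3) and "t" (3): a world point X has camera coordinates R X + t; the wrist camera has in their place "tool_from_camera" (4x4, takes a point from camera to tool coordinates, whose origin is the TCP and whose axes are the flange's). Camera axes: x right, y down, z forward; pixel columns grow to the right and rows downward; lengths in m; the calibration is good to about 2 mm. A picture is of the moment at which its call begins: read the wrist's pose just before it. There is no depth.
- bot.sign_off(): hands the job in, once; it reports no verdict.
The state is a dict: "clock": time; "q": joint angles; "joint_vel": joint speeds; "tau": joint torques, N m; "ee_pos": TCP position; "tool_rot": TCP orientation; "wrist_force": force on the tool from outside, world axes, zero at the start; "moment": the same for the moment, N m; "opening": finger opening in m.
Only numpy, scipy, OpenCV 4.12 (cv2) and the standard library are available. Lean on these libraries where they do the work, as an engineer would, in place of code of your own. Each camera call takes 0.05 s, during which the arm holds its last target.

## Task

Get the sample cool box ready to be carried to the instrument: push the upright orange flap down flat over the vials first, then, with the flap down, swing the white lid over it and press it fully shut. Only push and press gently with the fingers: grip and lift nothing, and do not slam the lid. Keep the box where it stands and leave the vials and the things around it alone.

Things in the scene. Friction and masses are not known exactly. Their poses are not given: they have to be found in the camera images.
- cool_box: Blue insulated box, loose on the bench, about 3 kg. Outside 270 mm (its x) by 200 mm (its y) by 112 mm high to the rim, walls 25 mm. Origin: centre of its underside; x runs along both hinges, y points from the flap's hinge to the lid's hinge, z up. Inside, dividers (tops at z = 65 mm) make 6 by 4 cells for vials, whose caps reach z = 92 mm.
- flap (a joint): Angle of the orange vial flap, rad: 0 = folded flat over the vials (its stop), 1.57 = upright, 1.8 = leaning outwards as far as it goes. A flat plate 5 mm thick, 200 mm along the box's x, 135 mm from hinge to free edge, 0.12 kg. Slightly stiff hinge (0.12 N m): it stays where it is left. Push the face that looks to the box's -y.
- flap_hinge (a point): Middle of the flap's hinge line, which runs along the box's x at y = -70 mm, z = 98 mm in the box's frame, in the mid-plane of the plate. Folded, the flap reaches from here towards the box's +y, with its upper face at z = 100.5 mm, 11.5 mm below the rim.
- flap_edge (a point): Middle of the flap's free edge, on the face that is its outer (-y) face when upright and its upper face when folded.
- lid (a joint): Angle of the white lid, rad: 0 = fully shut on the rim, 1.57 = upright, 1.95 = leaning outwards as far as it goes. A flat slab 276 mm along the box's x, 206 mm from hinge to free edge, 28 mm thick, 0.5 kg. Stiff hinge (0.7 N m): it stays where it is left, does not fall. It cannot shut while the flap stands up. Push its outer face, which looks to the box's +y when open.
- lid_hinge (a point): Middle of the lid's hinge line, which runs along the box's x at y = +103 mm, z = 114 mm in the box's frame, in the plane of the lid's underside. Shut, the lid reaches from here towards the box's -y, with its top at z = 142 mm.
- lid_edge (a point): Middle of the lid's free edge, on its outer face (the upper face when shut).
- vial0_mid (a point): Centre (half-way up) of a capped 20 ml sample vial, 28 mm in diameter, 61 mm high, 35 g, standing loose in a cell of the cool box under the flap. To be left alone.
- vial1_mid (a point): Centre (half-way up) of a capped 20 ml sample vial, 28 mm in diameter, 61 mm high, 35 g, standing loose in a cell of the cool box under the flap. To be left alone.
- vial2_mid (a point): Centre (half-way up) of a capped 20 ml sample vial, 28 mm in diameter, 61 mm high, 35 g, standing loose in a cell of the cool box under the flap. To be left alone.
- vial3_mid (a point): Centre (half-way up) of a capped 20 ml sample vial, 28 mm in diameter, 61 mm high, 35 g, standing loose in a cell of the cool box under the flap. To be left alone.
- vial4_mid (a point): Centre (half-way up) of a capped 20 ml sample vial, 28 mm in diameter, 61 mm high, 35 g, standing loose in a cell of the cool box under the flap. To be left alone.
- vial5_mid (a point): Centre (half-way up) of a capped 20 ml sample vial, 28 mm in diameter, 61 mm high, 35 g, standing loose in a cell of the cool box under the flap. To be left alone.
- spare_vial_mid (a point): Centre of a capped sample vial, 28 mm in diameter, 61 mm high, standing on the bench near the box. To be left alone.
- amber_bottle_mid (a point): Centre of an amber glass bottle, 56 mm in diameter, 115 mm high, standing on the bench near the box. To be left alone.
- beaker_mid (a point): Centre of a small white ceramic beaker, 60 mm in diameter, 75 mm high, standing on the bench near the box. To be left alone.

How it is judged:
By the outcome, as a careful person would: the job done as asked, in the order asked, and still so for the second after the job is handed in, with the robot touching nothing.
It also fails if it takes over 56 s, if anything falls off the work surface, if the arm or the gripper's body presses on something with over 40 N, if the wrist force passes 120 N, or if a joint passes its speed limit or range.

## Working session

There is one attempt and no reset: what is moved stays moved. The work goes in short steps, Python scripts to look and compute and a tool call to move; the robot and the scene stay as the last step left them, time stands still between calls to the robot, and variables do not carry over. Pictures are saved under pics/ and viewed, and the job is handed in when it is done.

Besides the shell and the picture viewer there is one more tool, called after "Emit:" as a command line: name --pt "numbers of a row" for each row, then --argument value for the rest. send_rows: Moves the arm, as the interface text tells. Its arguments: {"type":"object","properties":{"motion":{"type":"array","items":{"type":"array","items":{"type":"number"}}},"newtons":{"type":"number"}},"required":["motion"]}

```bash
mkdir -p pics; ls
python3 - <<'E'
from bench import bot,cams
import cv2,numpy as np
o=bot.get_obs();print(o)
for n in ("scene","top","wrist"):
    c=cams.camera(n);cv2.imwrite(f"pics/{n}0.png",c["color"])
    print(n,{k:np.round(v,4).tolist() for k,v in c.items() if k!="color"})
E
```

```text
pics
{'clock': 0.0, 'q': array([ 1.34461717e+00,  3.53627932e-01,  1.63415602e+00, -1.11038460e-05,
        1.15523491e+00, -2.38622758e-03]), 'joint_vel': array([ 7.06873247e-05,  3.03182456e-04, -4.87438517e-04,  7.07764474e-04,
       -1.07248529e-03,  1.05483161e-04]), 'tau': array([-1.01076716e-03, -5.93823016e+01, -3.34212935e+01,  6.96941349e-02,
        2.32829869e-02, -1.35025502e-04]), 'ee_pos': array([0.13858368, 0.60890488, 0.21386698]), 'tool_rot': array([-7.62736895e-05,  1.11660846e-01,  9.93746118e-01, -7.09033083e-04]), 'wrist_force': array([ 0.67524132,  0.94467127, -0.09368454]), 'moment': array([-0.01601545, -0.0218855 , -0.00823742]), 'opening': 0.09133642078264384}
scene {'K': [[469.3647, 0.0, 315.5173], [0.0, 469.3647, 241.4592], [0.0, 0.0, 1.0]], 'R': [[-0.1885, 0.982, -0.01], [0.8353, 0.155, -0.5274], [-0.5164, -0.1077, -0.8495]], 't': [0.1376, -0.448, 1.3081]}
top {'K': [[470.5334, 0.0, 315.2275], [0.0, 470.5334, 238.0364], [0.0, 0.0, 1.0]], 'R': [[-0.0161, -0.9999, 0.0058], [-0.9998, 0.016, -0.0119], [0.0118, -0.006, -0.9999]], 't': [-0.0127, 0.5756, 0.8151]}
wrist {'K': [[375.9441, 0.0, 323.9393], [0.0, 375.9441, 236.0771], [0.0, 0.0, 1.0]], 'tool_from_camera': [[0.0008, -0.9685, -0.249, 0.0694], [1.0, 0.0006, 0.0007, -0.0001], [-0.0006, -0.249, 0.9685, -0.1699], [0.0, 0.0, 0.0, 1.0]]}
```

View pics/scene0.png

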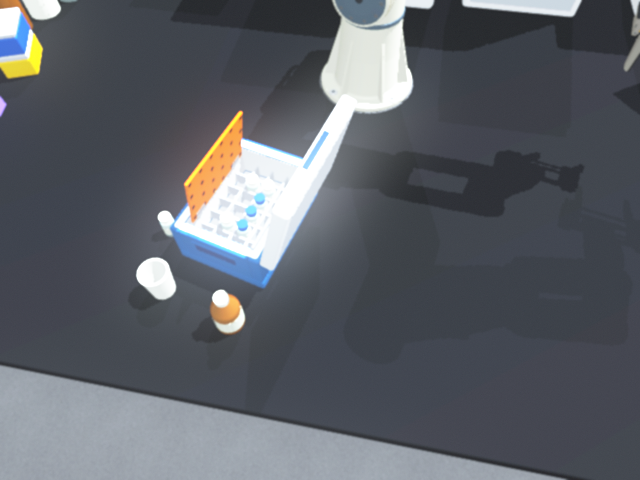

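View pics/top0.png

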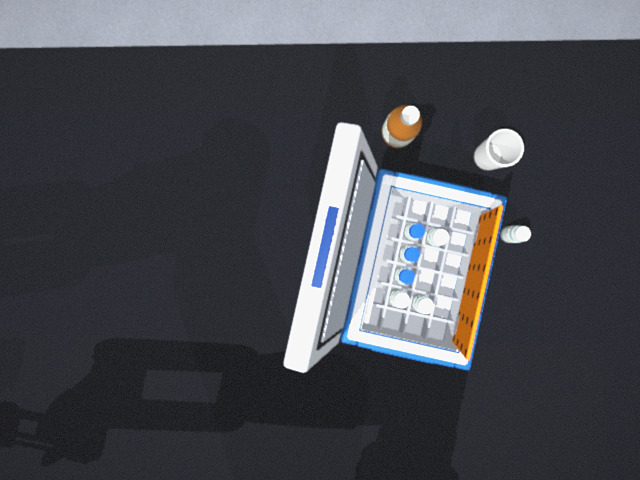

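View pics/wrist0.png

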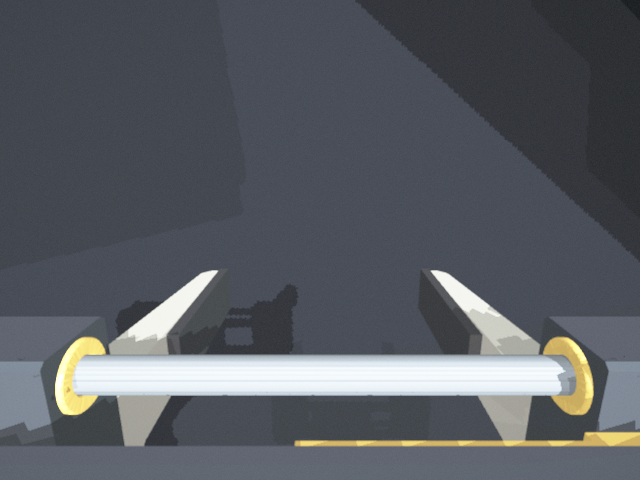

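Scene and top views: the box is ahead-right of the base. The orange flap is on its right (top view ~(480,285)) and the open lid on its left (~(330,250)). The spare vial is at (516,234), the beaker at (499,149) and the bottle at (403,126). Next I measure the rim.

```bash
cat > h.py <<'E'
from bench import bot,cams
import cv2,numpy as np
from scipy.spatial.transform import Rotation as Ro
def ray(c,uv):
    d=np.array([(uv[0]-c['K'][0,2])/c['K'][0,0],(uv[1]-c['K'][1,2])/c['K'][1,1],1.])
    R=np.array(c['R']);return -R.T@np.array(c['t']),R.T@d
def onz(c,uv,z):
    o,d=ray(c,uv);return o+d*(z-o[2])/d[2]
def proj(c,X):
    p=np.array(c['R'])@np.array(X)+np.array(c['t']);q=c['K']@p;return q[:2]/q[2]
def tool():
    o=bot.get_obs();q=o['tool_rot'];return o['ee_pos'],Ro.from_quat([q[1],q[2],q[3],q[0]]),o
E
python3 - <<'E'
from h import *
c=cams.camera("top");im=c['color'];h=cv2.cvtColor(im,cv2.COLOR_BGR2HSV)
m=cv2.inRange(h,(95,120,60),(125,255,255))
n,l,s,ce=cv2.connectedComponentsWithStats(m)
for i in range(1,n):
    if s[i,4]>30: print(s[i],ce[i])
big=cv2.resize(im[100:400,270:550],None,fx=2.8,fy=2,interpolation=cv2.INTER_CUBIC)
z=cv2.resize(im[90:390,280:540],None,fx=2,fy=2,interpolation=cv2.INTER_CUBIC);cv2.imwrite("pics/z1.png",z)
z=cv2.resize(m[90:390,280:540],None,fx=2,fy=2);cv2.imwrite("pics/z2.png",z)
c=cams.camera("scene");im=c['color'];cv2.imwrite("pics/z3.png",cv2.resize(im[80:350,120:380],None,fx=2.2,fy=2.2,interpolation=cv2.INTER_CUBIC))
E
```

```text
[ 340  168  168  203 2703] [411.81982982 268.96485387]
[312 207  26  81 753] [324.57104914 246.56839309]
[409 223  16  16 191] [416.79581152 230.48691099]
[404 247  16  15 187] [411.92513369 254.05882353]
[399 269  16  16 187] [406.53475936 276.17112299]
```

View pics/z1.png

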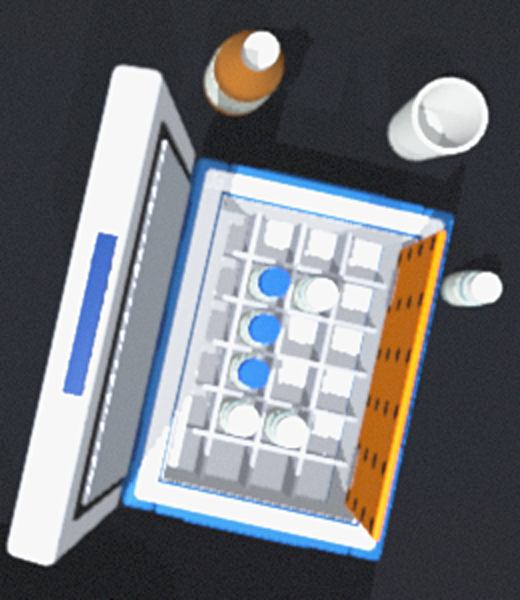

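View pics/z2.png

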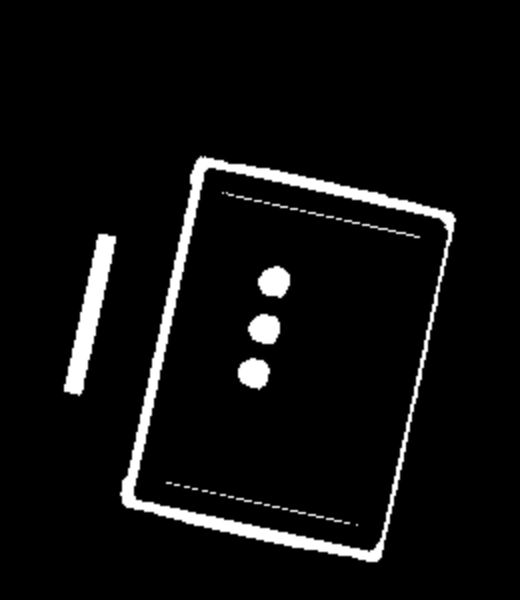

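View pics/z3.png

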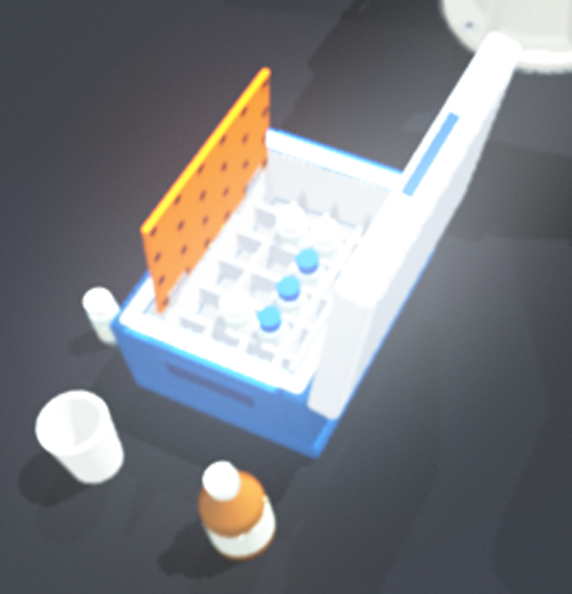

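Run:
```python
from h import *
c=cams.camera("top");im=c['color'];h=cv2.cvtColor(im,cv2.COLOR_BGR2HSV)
m=cv2.inRange(h,(95,120,60),(125,255,255))
n,l,s,ce=cv2.connectedComponentsWithStats(m)
k=[i for i in range(1,n) if s[i,4]>2000][0]
cn=cv2.findContours((l==k).astype(np.uint8),cv2.RETR_EXTERNAL,cv2.CHAIN_APPROX_NONE)[0][0]
P=np.array([onz(c,p[0],.112)[:2] for p in cn],np.float32)*1000
r=cv2.minAreaRect(P);print(r,cv2.boxPoints(r))
# flap: orange edge pixels; lid handle
m=cv2.inRange(h,(5,150,100),(25,255,255));m[:180]=0
cn=max(cv2.findContours(m,0,1)[0],key=cv2.contourArea);print(cv2.approxPolyDP(cn,4,True)[:,0].tolist())
cen=np.array(r[0]);
for uv,z in [((416.8,230.5),.092),((411.9,254),.092),((406.5,276.2),.092)]: print(onz(c,uv,z))
# things tops
for nm,uv,z in [('spare',(523,233.5),.061),('beaker',(505,148),.075),('bottle',(411,114),.115)]: print(nm,onz(c,uv,z))
s=cams.camera("scene");im=s['color'];h=cv2.cvtColor(im,cv2.COLOR_BGR2HSV)
m=cv2.inRange(h,(5,120,100),(28,255,255));m[235:]=0;m[:100]=0
cn=max(cv2.findContours(m,0,1)[0],key=cv2.contourArea);print(cv2.approxPolyDP(cn,3,True)[:,0].tolist())
```

```text
((524.6121826171875, -183.75091552734375), (203.7402801513672, 275.3343505859375), 76.1250228881836) [[ 366.5331   -249.63547 ]
 [ 633.8335   -315.66177 ]
 [ 682.6913   -117.86636 ]
 [ 415.39087   -51.840057]]
[[502, 206], [480, 216], [453, 340], [468, 359]]
[ 0.58348368 -0.17935432  0.092     ]
[ 0.54711648 -0.17105833  0.092     ]
[ 0.51282442 -0.16203363  0.092     ]
spare [ 0.57663154 -0.35856553  0.061     ]
beaker [ 0.71324205 -0.32641055  0.075     ]
bottle [ 0.75887083 -0.16875189  0.115     ]
[[242, 111], [184, 183], [192, 220], [240, 152]]
```

```bash
cat >> h.py <<'E'
C=np.array([.5245,-.1837,0]);RB=Ro.from_euler('z',-13.87,degrees=True).as_matrix()
def b2w(p): return C+RB@(np.array(p)/1000)
def w2b(X): return RB.T@(np.array(X)-C)*1000
def hinge_pt(kind,th,r,x=0,off=0):
    # off: outward-face offset along outer normal, mm
    s,c_=np.sin(th),np.cos(th)
    if kind=='flap': return np.array([x,-70+r*c_-off*s,98+r*s+off*c_])
    return np.array([x,103-r*c_+off*s,114+r*s+off*c_])
E
python3 - <<'E'
from h import *
c=cams.camera("top");s=cams.camera("scene")
for th in np.arange(1.3,1.81,.1):
    print('flap %.1f'%th,[np.round(proj(k,b2w(hinge_pt('flap',th,135,x,2.5)))).tolist() for k in(c,s) for x in(-100,100)])
for th in np.arange(1.5,1.96,.1):
    print('lid %.1f'%th,[np.round(proj(k,b2w(hinge_pt('lid',th,206,x,28)))).tolist() for k in(c,s) for x in(-138,138)])
print(tool()[1].as_matrix().round(3))
E
```

```text
flap 1.3 [[456.0, 358.0], [491.0, 203.0], [247.0, 114.0], [191.0, 188.0]]
flap 1.4 [[467.0, 361.0], [502.0, 206.0], [240.0, 111.0], [184.0, 184.0]]
flap 1.5 [[477.0, 364.0], [512.0, 208.0], [234.0, 109.0], [177.0, 181.0]]
flap 1.6 [[488.0, 366.0], [523.0, 210.0], [228.0, 107.0], [171.0, 179.0]]
flap 1.7 [[498.0, 368.0], [533.0, 213.0], [223.0, 105.0], [165.0, 177.0]]
flap 1.8 [[507.0, 370.0], [542.0, 215.0], [217.0, 104.0], [159.0, 176.0]]
lid 1.5 [[334.0, 382.0], [392.0, 129.0], [326.0, 85.0], [250.0, 201.0]]
lid 1.6 [[315.0, 377.0], [373.0, 126.0], [337.0, 90.0], [262.0, 206.0]]
lid 1.7 [[297.0, 372.0], [354.0, 122.0], [348.0, 95.0], [275.0, 213.0]]
lid 1.8 [[279.0, 366.0], [336.0, 120.0], [358.0, 101.0], [287.0, 220.0]]
lid 1.9 [[263.0, 360.0], [319.0, 118.0], [368.0, 108.0], [299.0, 227.0]]
[[-0.975  0.222 -0.   ]
 [ 0.222  0.975 -0.   ]
 [ 0.    -0.    -1.   ]]
```

```bash
cat >> h.py <<'E'
def Rt(tilt,kind='flap',yaw=0):
    # tool y = box x; fingers lean toward +y (tilt>0), -y (tilt<0)
    t=np.radians(tilt);z=np.array([0,np.sin(t),-np.cos(t)]);y=np.array([1.,0,0]);x=np.cross(y,z)
    return Ro.from_matrix(RB@np.c_[x,y,z])
def rel(X,Rtar=None):
    p,R,o=tool();d=R.inv().apply(np.array(X)-p)*1000
    rv=np.degrees((R.inv()*Rtar).as_rotvec()) if Rtar is not None else np.zeros(3)
    return np.round(d,1).tolist()+np.round(rv,1).tolist()
def st():
    p,R,o=tool();print('t %.2f'%o['clock'],'box',w2b(p).round(1),'F',np.round(RB.T@o['wrist_force'],1),'q',o['q'].round(2),'eul',Ro.from_matrix(RB.T@R.as_matrix()).as_matrix()[:,2].round(2))
def flapTCP(th,r=95,tilt=25,x=0):
    t=np.radians(tilt);n=np.array([-np.sin(th),np.cos(th)]);off=2.5+10*abs(n@[np.cos(t),np.sin(t)])
    return hinge_pt('flap',th,r,x,off)
E
python3 - <<'E'
from h import *
st()
print(rel([.42,.30,.44]))
print(rel([.42,.30,.44],Rt(25)))
E
```

```text
t 0.45 box [-564.7  677.5  214.5] F [-0.3 -0.3 -0.3] q [ 1.34  0.35  1.63  0.    1.16 -0.  ] eul [-0. -0. -1.]
[-343.0, -239.3, -225.4, 0.0, 0.0, 0.0]
[-343.0, -239.3, -225.4, -19.8, 19.5, 89.5]
```

Emit:
send_rows --pt "-60 -30 -45 0 0 8 1" --pt "-120 -65 -90 0 0 16 1" --pt "-180 -100 -135 0 0 24 1" --pt "-240 -140 -180 0 0 32 1" --pt "-290 -190 -220 0 0 40 1" --newtons 20

```text
clock: 0.95
ee_pos: [0.2914, 0.4634, 0.3514]
tool_rot: [0.0, 0.447, 0.894, 0.0]
wrist_force: [0.6, 0.3, 0.0]
opening: 0.0541
```

Run:
```python
from h import *
st()
print(rel(b2w([0,-130,430]),Rt(25)))
```

```text
t 0.95 box [-381.4  572.4  351.4] F [0.5 0.4 0. ] q [ 1.01  0.13  1.63 -0.    1.39  0.36] eul [ 0.  0. -1.]
[-739.9, -302.3, -78.8, -11.0, 23.3, 49.9]
```

Emit:
send_rows --pt "-35 -15 -35 0 0 8 1" --pt "-75 -30 -65 0 0 16 1" --pt "-125 -50 -85 0 0 24 1" --pt "-175 -70 -95 0 0 32 1" --pt "-225 -90 -95 0 0 40 1"

```text
clock: 1.45
ee_pos: [0.3492, 0.2484, 0.4469]
tool_rot: [0.0, 0.728, 0.686, 0.002]
wrist_force: [1.6, 0.7, -0.0]
opening: 0.014
```

Run:
```python
from h import *
st()
print(rel(b2w([0,-130,430]),Rt(25)))
```

```text
t 1.45 box [-273.7  377.5  446.9] F [ 1.4  1.  -0. ] q [ 0.61 -0.12  1.68 -0.    1.58  0.67] eul [ 0.  0. -1.]
[-548.7, 177.2, 16.1, -2.1, 24.8, 10.3]
```

Emit:
send_rows --pt "-45 15 0 0 0 3 1" --pt "-95 30 0 0 0 6 1" --pt "-140 45 0 0 0 9 1" --pt "-190 60 0 0 0 10 1" --pt "-235 75 0 0 0 10 1"

```text
clock: 1.95
ee_pos: [0.4098, 0.0072, 0.447]
tool_rot: [0.0, 0.785, 0.619, 0.002]
wrist_force: [1.5, 0.1, 0.6]
opening: 0.0002
```

Emit:
send_rows --pt "-45 15 0 0 5 0 1" --pt "-95 35 0 0 10 0 1" --pt "-140 50 0 0 15 0 1" --pt "-190 65 0 0 20 0 1" --pt "-235 80 0 0 25 0 1"

```text
clock: 2.45
ee_pos: [0.4299, -0.2063, 0.4476]
tool_rot: [-0.133, 0.766, 0.605, 0.175]
wrist_force: [0.7, 0.5, -0.2]
opening: 0.0005
```

Run:
```python
from h import *
st()
print(rel(b2w([0,-130,250]),Rt(25)))
for th in (1.4,):print(flapTCP(th))
```

```text
t 2.45 box [-86.4 -44.6 447.6] F [ 0.6  0.6 -0.2] q [-0.74  0.07  1.56  0.39  1.72 -0.49] eul [ 0.    0.43 -0.9 ]
[-162.6, 84.3, 142.3, 0.2, -0.4, 0.5]
[  0.         -64.41014136 193.43856458]
```

Emit:
send_rows --pt "-45 20 0 0 0 0 1" --pt "-90 40 20 0 0 0 1" --pt "-120 60 60 0 0 0 1" --pt "-145 75 100 0 0 0 1" --pt "-162 84 142 0 0 0.5 1"

```text
clock: 2.95
ee_pos: [0.4931, -0.311, 0.2512]
tool_rot: [-0.133, 0.769, 0.601, 0.174]
wrist_force: [-0.1, -1.0, 0.7]
opening: 0.0002
```

Run:
```python
from h import *
st()
print(rel(b2w([0,-95,195]),Rt(25)))
```

```text
t 2.95 box [   0.  -131.1  251.2] F [ 0.1 -1.   0.7] q [-0.79  0.38  1.58  0.38  1.42 -0.65] eul [ 0.01  0.43 -0.9 ]
[8.6, -0.4, 66.2, 0.3, -0.3, -0.0]
```

Emit:
send_rows --pt "3 0 25 0 0 0 1" --pt "6 0 50 0 0 0 1" --pt "9 0 66 0 0 0 1" --pt "9 0 66 0 0 0 1"

```text
clock: 3.35
ee_pos: [0.5014, -0.2741, 0.1936]
tool_rot: [-0.135, 0.768, 0.601, 0.174]
wrist_force: [0.4, -0.1, 0.3]
opening: 0.0004
```

Run:
```python
from h import *
st()
for th in (1.4,1.3,1.2,1.1,1,.9,.8):print(th,rel(b2w(flapTCP(th)))[:3])
c=cams.camera("scene")['color'];cv2.imwrite("pics/s1.png",c)
```

```text
t 3.35 box [ -0.8 -93.3 193.6] F [0.4 0.  0.3] q [-0.74  0.41  1.68  0.4   1.3  -0.66] eul [ 0.    0.43 -0.9 ]
1.4 [26.1, 0.7, 12.5]
1.3 [34.7, 0.7, 17.9]
1.2 [42.7, 0.7, 24.3]
1.1 [50.0, 0.7, 31.5]
1 [56.6, 0.6, 39.5]
0.9 [62.2, 0.6, 48.2]
0.8 [67.0, 0.6, 57.5]
```

View pics/s1.png

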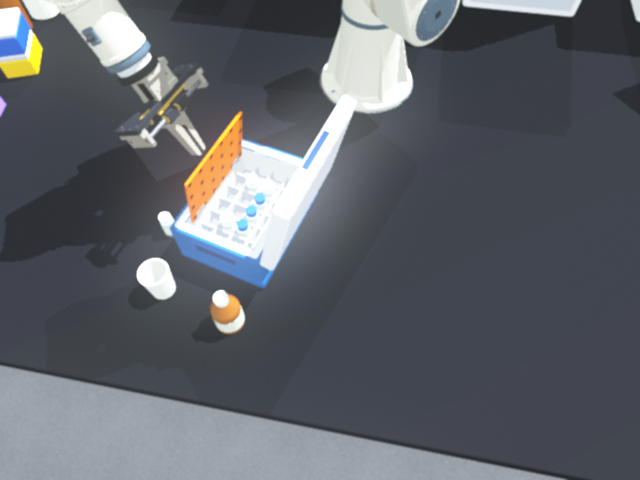

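The fingertips (~(203,153)) are behind the orange flap and clear of everything, so I start pushing.

Emit:
send_rows --pt "14 0 7 0 0 0 1" --pt "26 0 12 0 0 0 1" --pt "35 0 18 0 0 0 1" --pt "43 0 24 0 0 0 1" --pt "50 0 31 0 0 0 1"

```text
clock: 3.9
ee_pos: [0.5164, -0.2177, 0.1886]
tool_rot: [-0.133, 0.768, 0.601, 0.174]
wrist_force: [-0.3, -1.6, 0.3]
opening: 0.0006
```

Run:
```python
from h import *
st()
for th in (1.1,1,.9,.8,.7,.6,.5,.4,.3,.2,.1,0):print(th,rel(b2w(flapTCP(th)))[:3])
```

```text
t 3.90 box [  0.3 -35.  188.6] F [ 0.1 -1.7  0.3] q [-0.66  0.38  1.74  0.43  1.24 -0.6 ] eul [ 0.    0.43 -0.9 ]
1.1 [-0.5, -0.3, 1.9]
1 [6.0, -0.3, 9.9]
0.9 [11.7, -0.4, 18.6]
0.8 [16.4, -0.4, 27.9]
0.7 [20.1, -0.5, 37.7]
0.6 [22.8, -0.5, 47.8]
0.5 [24.3, -0.6, 58.2]
0.4 [24.6, -0.6, 68.0]
0.3 [24.2, -0.6, 76.5]
0.2 [23.0, -0.7, 84.9]
0.1 [21.0, -0.7, 93.3]
0 [18.3, -0.7, 101.4]
```

Contact force is about 1.7 N in -y, as expected. I continue.

Emit:
send_rows --pt "6 0 10 0 0 0 1" --pt "12 0 19 0 0 0 1" --pt "16 0 28 0 0 0 1" --pt "20 0 38 0 0 0 1" --pt "23 0 48 0 0 0 1"

```text
clock: 4.4
ee_pos: [0.5266, -0.177, 0.1543]
tool_rot: [-0.133, 0.768, 0.601, 0.174]
wrist_force: [0.4, -1.3, 0.5]
opening: 0.0003
```

Emit:
send_rows --pt "1 0 10 0 0 0 1" --pt "2 0 20 0 0 0 1" --pt "1 0 28 0 0 0 1" --pt "0 0 36 0 0 0 1" --pt "-2 0 42 0 0 0 1"

```text
clock: 4.9
ee_pos: [0.5306, -0.1611, 0.1147]
tool_rot: [-0.134, 0.768, 0.601, 0.174]
wrist_force: [0.0, 1.6, 1.1]
opening: 0.0001
```

Run:
```python
from h import *
st()
for th in (.4,.2,.1,0,-.05):print(th,rel(b2w(flapTCP(th)))[:3])
c=cams.camera("scene")['color'];cv2.imwrite("pics/s2.png",cv2.resize(c[50:350,80:400],None,fx=2,fy=2))
```

```text
t 4.90 box [  0.5  23.4 114.7] F [-0.4  1.6  1.1] q [-0.56  0.45  1.83  0.49  1.06 -0.61] eul [ 0.    0.43 -0.9 ]
0.4 [3.5, -0.4, -23.8]
0.2 [1.8, -0.4, -6.8]
0.1 [-0.1, -0.5, 1.5]
0 [-2.8, -0.5, 9.7]
-0.05 [-4.4, -0.5, 13.7]
```

View pics/s2.png

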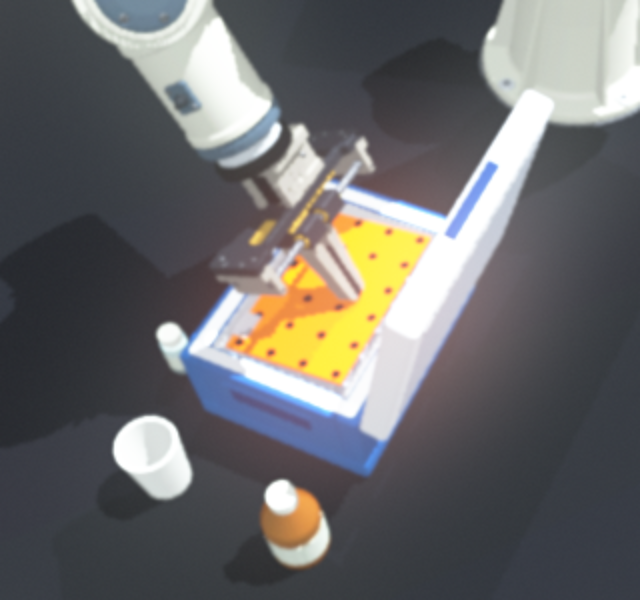

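The flap is almost flat under the fingertips (~(350,295)). Now I press slowly down to its stop.

Emit:
send_rows --pt "-1 0 4 0 0 0 1" --pt "-2 0 7 0 0 0 1" --pt "-3 0 9 0 0 0 1" --pt "-3.5 0 11 0 0 0 1" --pt "-3.5 0 11 0 0 0 1"

```text
clock: 5.45
ee_pos: [0.5308, -0.1599, 0.104]
tool_rot: [-0.134, 0.768, 0.601, 0.174]
wrist_force: [-6.3, -3.1, 14.4]
opening: 0.0005
```

Run:
```python
from h import *
st()
for th in (0,-.05):print(th,rel(b2w(flapTCP(th)))[:3])
```

```text
t 5.45 box [  0.4  24.6 104. ] F [-5.4 -4.5 14.4] q [-0.56  0.46  1.84  0.49  1.04 -0.62] eul [ 0.    0.43 -0.9 ]
0 [0.7, -0.4, -0.5]
-0.05 [-0.9, -0.4, 3.5]
```

Stop reached: 14 N at the predicted height of 104 mm. I retreat along the tool axis.

Emit:
send_rows --pt "0 0 -15 0 0 0 1" --pt "0 0 -60 0 0 0 1" --pt "0 0 -110 0 0 0 1" --pt "0 0 -160 0 0 0 1" --pt "0 0 -210 0 0 0 1"

```text
clock: 5.95
ee_pos: [0.5079, -0.2478, 0.2957]
tool_rot: [-0.134, 0.768, 0.601, 0.174]
wrist_force: [1.6, -0.2, -0.7]
opening: 0.0003
```

Emit:
send_rows --pt "-20 -10 -40 0 -6 0 1" --pt "-20 -20 -80 0 -12 0 1" --pt "-20 -30 -110 0 -18 0 1" --pt "-20 -40 -130 0 -25 0 1" --pt "-20 -40 -130 0 -25 0 1"

```text
clock: 6.45
ee_pos: [0.4514, -0.3093, 0.4086]
tool_rot: [0.004, 0.787, 0.617, 0.003]
wrist_force: [0.3, 0.4, -0.6]
opening: 0.0004
```

Run:
```python
from h import *
st()
print(rel(b2w([0,240,440]),Rt(-20)))
c=cams.camera("scene")['color'];cv2.imwrite("pics/s3.png",cv2.resize(c[50:350,80:400],None,fx=2,fy=2))
c=cams.camera("top")['color'];cv2.imwrite("pics/t3.png",c)
```

```text
t 6.45 box [ -40.9 -139.4  408.6] F [ 0.2  0.5 -0.6] q [-0.61  0.1   1.54  0.    1.49 -0.37] eul [ 0.01  0.   -1.  ]
[379.4, 41.4, -30.6, 0.6, -20.1, -0.1]
```

View pics/s3.png

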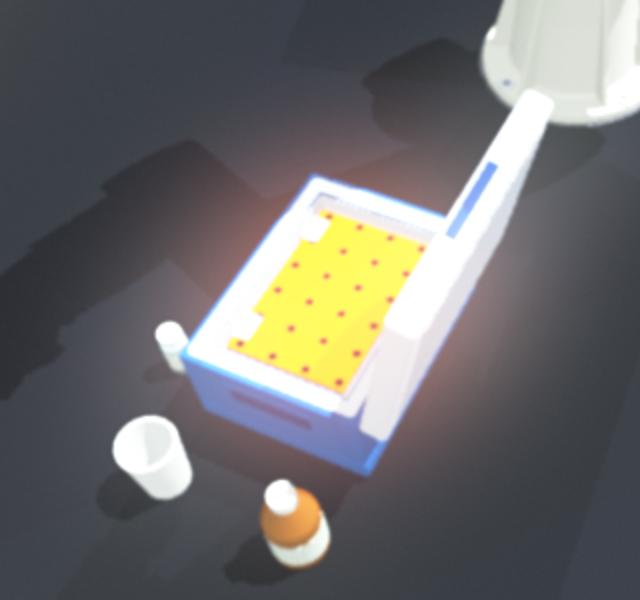

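View pics/t3.png

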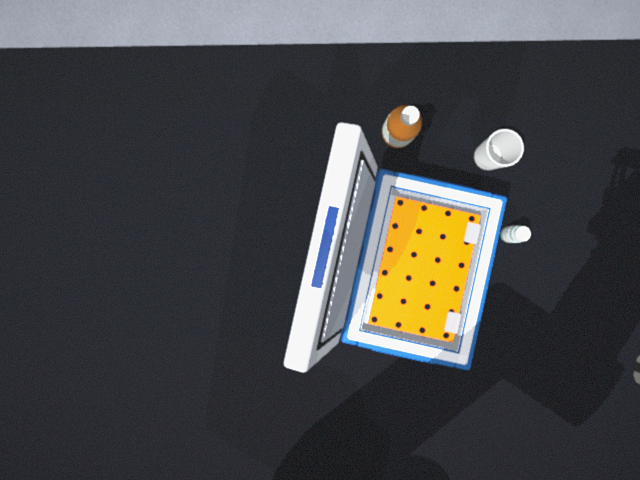

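The views show the flap flat with both latch pads over its hinge side. The box and the things around it have not moved. Now I go over to the lid's outer side.

Emit:
send_rows --pt "45 5 -15 0 0 0 1" --pt "90 10 -30 0 0 0 1" --pt "140 15 -40 0 0 0 1" --pt "185 20 -40 0 0 0 1" --pt "235 25 -40 0 0 0 1"

```text
clock: 7.05
ee_pos: [0.5318, -0.0855, 0.4447]
tool_rot: [-0.003, 0.787, 0.616, 0.004]
wrist_force: [1.7, -0.6, 0.0]
opening: 0.0005
```

Emit:
send_rows --pt "45 5 0 0 0 0 1" --pt "90 10 0 0 -5 0 1" --pt "135 15 0 0 -10 0 1" --pt "170 15 0 0 -15 0 1" --pt "180 15 0 0 -20 0 1"

```text
clock: 7.55
ee_pos: [0.5902, 0.089, 0.4435]
tool_rot: [0.103, 0.775, 0.609, -0.135]
wrist_force: [0.7, -0.5, -0.5]
opening: 0.0003
```

```bash
cat >> h.py <<'E'
def lidTCP(th,r=150,tilt=-20,x=0):
    t=np.radians(tilt);n=np.array([np.sin(th),np.cos(th)]);off=28+10*abs(n@[np.cos(t),np.sin(t)])
    return hinge_pt('lid',th,r,x,off)
E
python3 - <<'E'
from h import *
st()
print(lidTCP(1.77));print(rel(b2w([0,225,254]),Rt(-20)))
E
```

```text
t 7.55 box [ -1.6 280.5 443.5] F [ 0.8 -0.3 -0.5] q [ 0.32  0.28  1.28 -0.29  1.75  0.53] eul [-0.   -0.34 -0.94]
[  0.         169.82198531 253.53607601]
[11.3, 2.3, 197.2, -0.2, -0.4, 0.2]
```

Emit:
send_rows --pt "3 0 48 0 0 0 1" --pt "6 1 96 0 0 0 1" --pt "9 2 144 0 0 0 1" --pt "11 2 190 0 0 0 1" --pt "11 2 197 0 0 0 1"

```text
clock: 8.05
ee_pos: [0.5739, 0.0327, 0.2471]
tool_rot: [0.1, 0.775, 0.608, -0.141]
wrist_force: [-0.2, 0.1, -1.3]
opening: 0.0002
```

Run:
```python
from h import *
st()
for th in (1.95,1.85,1.77,1.7,1.6,1.5,1.4):print(th,rel(b2w(lidTCP(th)),Rt(-20)))
c=cams.camera("scene")['color'];cv2.imwrite("pics/s4.png",cv2.resize(c[0:300,80:400],None,fx=2,fy=2))
```

```text
t 8.05 box [ -3.9 222.  247.1] F [-0.3  0.  -1.3] q [ 0.24  0.35  1.62 -0.3   1.37  0.57] eul [-0.02 -0.34 -0.94]
1.95 [-23.9, 4.0, 16.8, -0.9, -0.2, 0.3]
1.85 [-38.9, 3.9, 13.3, -0.9, -0.2, 0.3]
1.77 [-51.3, 3.8, 11.5, -0.9, -0.2, 0.3]
1.7 [-62.2, 3.7, 10.9, -0.9, -0.2, 0.3]
1.6 [-77.9, 3.6, 11.3, -0.9, -0.2, 0.3]
1.5 [-93.6, 3.6, 13.3, -0.9, -0.2, 0.3]
1.4 [-109.0, 3.6, 16.9, -0.9, -0.2, 0.3]
```

View pics/s4.png

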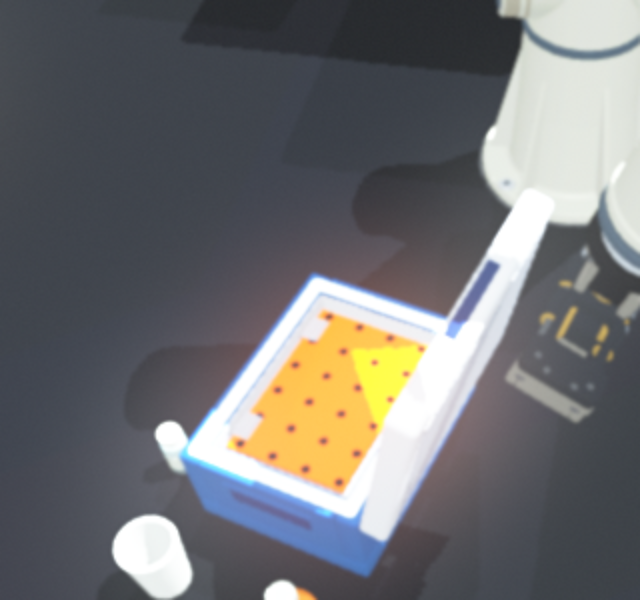

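The gripper (~(570,340)) is on the outer side of the lid and clear. I move in to contact.

Emit:
send_rows --pt "-20 2 6 0 0 0 1" --pt "-40 4 11 -1 0 0 1" --pt "-50 4 11 -1 0 0 1" --pt "-56 4 11 -1 0 0 1" --pt "-62 4 11 -1 0 0 1"

```text
clock: 8.6
ee_pos: [0.5653, -0.0275, 0.261]
tool_rot: [0.107, 0.774, 0.609, -0.132]
wrist_force: [2.5, 4.3, -1.9]
opening: 0.0006
```

Emit:
send_rows --pt "-8 0 0 0 0 0 1" --pt "-16 0 1 0 0 0 1" --pt "-24 0 1 0 0 0 1" --pt "-32 0 3 0 0 0 1" --pt "-40 0 5 0 0 0 1"

```text
clock: 9.1
ee_pos: [0.5559, -0.0664, 0.2701]
tool_rot: [0.107, 0.774, 0.609, -0.132]
wrist_force: [0.8, 4.1, 1.1]
opening: 0.0006
```

Run:
```python
from h import *
st()
for th in np.arange(1.5,.69,-.1):print(round(th,2),rel(b2w(lidTCP(th)),Rt(-20)))
c=cams.camera("scene")['color'];cv2.imwrite("pics/s5.png",cv2.resize(c[0:300,80:400],None,fx=2,fy=2))
```

```text
t 9.10 box [  2.4 121.4 270.1] F [-0.2  4.1  1.1] q [ 0.09  0.26  1.68 -0.34  1.32  0.43] eul [ 0.01 -0.34 -0.94]
1.5 [8.9, -2.4, 0.9, 0.4, -0.4, 0.2]
1.4 [-6.6, -2.4, 4.5, 0.4, -0.4, 0.2]
1.3 [-21.7, -2.5, 9.8, 0.4, -0.4, 0.2]
1.2 [-36.2, -2.6, 16.6, 0.4, -0.4, 0.2]
1.1 [-49.9, -2.7, 24.9, 0.4, -0.4, 0.2]
1.0 [-62.8, -2.8, 34.6, 0.4, -0.4, 0.2]
0.9 [-74.6, -3.0, 45.7, 0.4, -0.4, 0.2]
0.8 [-85.2, -3.1, 57.9, 0.4, -0.4, 0.2]
0.7 [-94.4, -3.2, 71.3, 0.4, -0.4, 0.2]
```

View pics/s5.png

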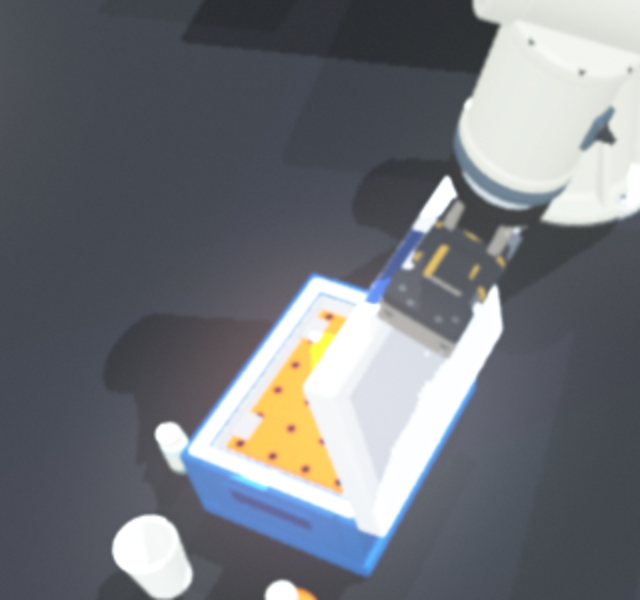

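The lid follows at about 4 N, well inward of upright, and the box is steady. I continue along the arc.

Emit:
send_rows --pt "-12 0 6 0 0 0 1" --pt "-22 0 10 0 0 0 1" --pt "-32 0 14 0 0 0 1" --pt "-41 0 19 0 0 0 1" --pt "-50 0 25 0 0 0 1"

```text
clock: 9.65
ee_pos: [0.5425, -0.1222, 0.2632]
tool_rot: [0.108, 0.774, 0.609, -0.133]
wrist_force: [1.3, 3.2, -0.6]
opening: 0.0001
```

Emit:
send_rows --pt "-7 0 5 0 0 0 1" --pt "-13 0 10 0 0 0 1" --pt "-19 0 15 0 0 0 1" --pt "-25 0 21 0 0 0 1" --pt "-30 0 27 0 0 0 1"

```text
clock: 10.15
ee_pos: [0.5334, -0.1592, 0.2476]
tool_rot: [0.108, 0.774, 0.609, -0.133]
wrist_force: [0.1, 4.0, 0.3]
opening: 0.0005
```

Run:
```python
from h import *
st()
for th in np.arange(1.,-.09,-.1):print(round(th,2),rel(b2w(lidTCP(th)),Rt(-20)))
c=cams.camera("scene")['color'];cv2.imwrite("pics/s6.png",cv2.resize(c[0:300,80:400],None,fx=2,fy=2))
```

```text
t 10.15 box [  2.8  26.  247.6] F [-0.9  3.9  0.3] q [-0.08  0.24  1.76 -0.36  1.22  0.3 ] eul [ 0.01 -0.34 -0.94]
1.0 [19.5, -2.6, -18.7, 0.4, -0.3, 0.2]
0.9 [7.7, -2.7, -7.6, 0.4, -0.3, 0.2]
0.8 [-2.8, -2.8, 4.7, 0.4, -0.3, 0.2]
0.7 [-12.0, -3.0, 18.0, 0.4, -0.3, 0.2]
0.6 [-19.8, -3.1, 32.3, 0.4, -0.3, 0.2]
0.5 [-26.0, -3.2, 47.3, 0.4, -0.3, 0.2]
0.4 [-30.6, -3.3, 62.9, 0.4, -0.3, 0.2]
0.3 [-33.6, -3.4, 77.9, 0.4, -0.3, 0.2]
0.2 [-35.1, -3.5, 92.1, 0.4, -0.3, 0.2]
0.1 [-35.4, -3.6, 106.4, 0.4, -0.3, 0.2]
0.0 [-34.3, -3.7, 120.8, 0.4, -0.3, 0.2]
```

View pics/s6.png

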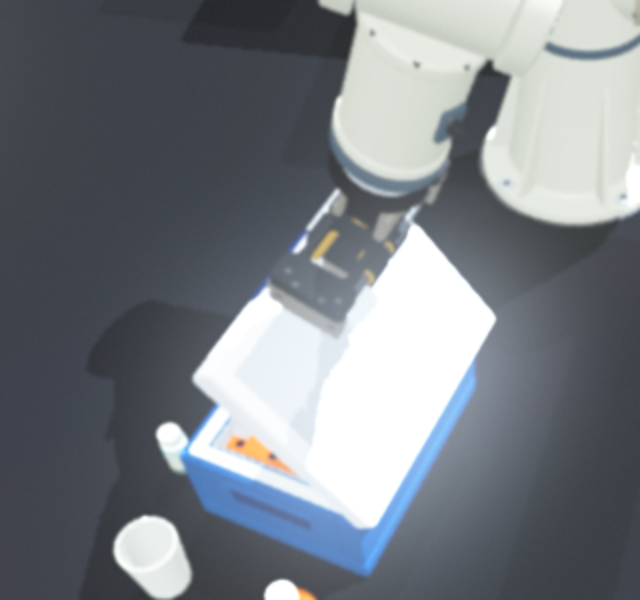

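The lid is about half-way (~0.85 rad), and the box, spare vial and beaker are unmoved. I continue more slowly.

Emit:
send_rows --pt "-3 0 5 0 0 0 1" --pt "-8 0 12 0 0 0 1" --pt "-12 0 18 0 0 0 1" --pt "-16 0 25 0 0 0 1" --pt "-20 0 32 0 0 0 1"

```text
clock: 10.7
ee_pos: [0.526, -0.1892, 0.2231]
tool_rot: [0.107, 0.774, 0.609, -0.133]
wrist_force: [0.8, 2.1, 0.4]
opening: 0.0004
```

Emit:
send_rows --pt "-4 0 8 0 0 0 1" --pt "-7 0 15 0 0 0 1" --pt "-9 0 22 0 0 0 1" --pt "-11 0 29 0 0 0 1" --pt "-12 0 35 0 0 0 1"

```text
clock: 11.2
ee_pos: [0.5204, -0.2123, 0.1937]
tool_rot: [0.107, 0.774, 0.609, -0.134]
wrist_force: [-0.9, -1.0, 2.7]
opening: 0.0005
```

Emit:
send_rows --pt "-1 0 7 0 0 0 1" --pt "-2 0 13 0 0 0 1" --pt "-3 0 19 0 0 0 1" --pt "-3 0 25 0 0 0 1" --pt "-3 0 30 0 0 0 1"

```text
clock: 11.7
ee_pos: [0.5173, -0.2252, 0.1661]
tool_rot: [0.107, 0.774, 0.609, -0.134]
wrist_force: [-0.4, -1.2, 1.8]
opening: 0.0002
```

Run:
```python
from h import *
st()
for th in np.arange(.4,-.09,-.1):print(round(th,2),rel(b2w(lidTCP(th)),Rt(-20)))
```

```text
t 11.70 box [  3.  -42.  166.1] F [-0.1 -1.2  1.8] q [-0.2   0.32  1.85 -0.41  1.02  0.27] eul [ 0.   -0.34 -0.94]
0.4 [5.9, -2.8, -36.8, 0.3, -0.2, 0.2]
0.3 [3.0, -2.9, -21.8, 0.3, -0.2, 0.2]
0.2 [1.4, -2.9, -7.5, 0.3, -0.2, 0.2]
0.1 [1.2, -3.0, 6.8, 0.3, -0.2, 0.2]
0.0 [2.3, -3.1, 21.1, 0.3, -0.2, 0.2]
```

Emit:
send_rows --pt "0 0 4 0 0 0 1" --pt "1 0 8 0 0 0 1" --pt "1 0 12 0 0 0 1" --pt "2 0 15 0 0 0 1" --pt "2 0 18 0 0 0 1"

```text
clock: 12.2
ee_pos: [0.5164, -0.2292, 0.1482]
tool_rot: [0.107, 0.774, 0.609, -0.134]
wrist_force: [-0.1, 0.1, 1.9]
opening: 0.0002
```

Emit:
send_rows --pt "0 0 1.5 0 0 0 1" --pt "0 0 3 0 0 0 1" --pt "1 0 4 0 0 0 1" --pt "1 0 5 0 0 0 1"

```text
clock: 12.6
ee_pos: [0.5164, -0.23, 0.1446]
tool_rot: [0.108, 0.774, 0.609, -0.134]
wrist_force: [-6.5, 6.9, 23.3]
opening: 0.0001
```

Run:
```python
from h import *
st()
for th in (.05,0,-.05):print(round(th,2),rel(b2w(lidTCP(th)),Rt(-20)))
```

```text
t 12.60 box [  3.3 -46.9 144.6] F [-8.   5.2 23.3] q [-0.2   0.35  1.87 -0.42  0.98  0.28] eul [ 0.01 -0.34 -0.94]
0.05 [-1.1, -3.2, -7.9, 0.3, -0.2, 0.2]
0 [-0.4, -3.3, -0.8, 0.3, -0.2, 0.2]
-0.05 [0.7, -3.3, 6.4, 0.3, -0.2, 0.2]
```

The lid is at its predicted shut height with 23 N. I hold briefly, back off slowly and look.

Emit:
send_rows --pt "0 0 0 0 0 0 1" --pt "0 0 -3 0 0 0 1" --pt "0 0 -10 0 0 0 1" --pt "0 0 -50 0 0 0 1" --pt "0 0 -95 0 0 0 1"

```text
clock: 13.1
ee_pos: [0.5226, -0.1982, 0.234]
tool_rot: [0.106, 0.774, 0.609, -0.135]
wrist_force: [0.7, 0.7, -0.0]
opening: 0.0006
```

Emit:
send_rows --pt "20 0 -40 0 0 0 1" --pt "60 0 -70 0 0 0 1" --pt "105 0 -90 0 0 0 1" --pt "150 0 -110 0 0 0 1" --pt "195 0 -130 0 0 0 1"

```text
clock: 13.6
ee_pos: [0.5764, 0.025, 0.291]
tool_rot: [0.107, 0.774, 0.609, -0.135]
wrist_force: [1.6, -0.8, -0.3]
opening: 0.0006
```

Emit:
send_rows --pt "45 0 -10 0 0 0 1" --pt "90 0 -20 0 0 0 1" --pt "135 0 -30 0 0 0 1" --pt "135 0 -30 0 0 0 1"

```text
clock: 14.0
ee_pos: [0.6091, 0.1635, 0.272]
tool_rot: [0.106, 0.773, 0.611, -0.134]
wrist_force: [0.1, -1.1, -1.1]
opening: 0.0003
```

Run:
```python
from h import *
st()
s=cams.camera("scene");cv2.imwrite("pics/s7.png",cv2.resize(s['color'][80:380,80:400],None,fx=2,fy=2))
c=cams.camera("top");cv2.imwrite("pics/t7.png",c['color'])
im=c['color'];h=cv2.cvtColor(im,cv2.COLOR_BGR2HSV)
m=cv2.inRange(h,(0,0,150),(180,60,255));m[:165]=0;m[:,:320]=0;m[:,512:]=0
cn=max(cv2.findContours(m,0,cv2.CHAIN_APPROX_NONE)[0],key=cv2.contourArea)
print(cv2.minAreaRect(np.array([onz(c,p[0],.142)[:2]*1000 for p in cn],np.float32)))
for nm,k in(('top',c),('scene',s)):
  for th in (0,.03,.06): print(nm,th,[proj(k,b2w(hinge_pt('lid',th,206,x,28))).round(1).tolist() for x in(-138,138)])
for nm,uv,z in [('spare',(523,233.5),.061),('beaker',(505,148),.075),('bottle',(411,114),.115)]: print(nm,onz(c,uv,z).round(3))
```

```text
t 14.00 box [ -1.1 357.3 272. ] F [ 0.4 -1.1 -1.1] q [ 0.41  0.44  1.43 -0.27  1.49  0.7 ] eul [ 0.   -0.34 -0.94]
((524.5352172851562, -186.03292846679688), (211.93386840820312, 275.36468505859375), 76.35653686523438)
top 0 [[476.6, 379.5], [518.4, 193.4]]
top 0.03 [[477.5, 380.6], [519.7, 192.8]]
top 0.06 [[478.2, 381.7], [520.8, 192.1]]
scene 0 [[233.7, 124.3], [161.0, 219.1]]
scene 0.03 [[233.6, 122.3], [160.5, 217.5]]
scene 0.06 [[233.6, 120.3], [160.1, 215.8]]
spare [ 0.577 -0.359  0.061]
beaker [ 0.713 -0.326  0.075]
bottle [ 0.759 -0.169  0.115]
```

View pics/s7.png

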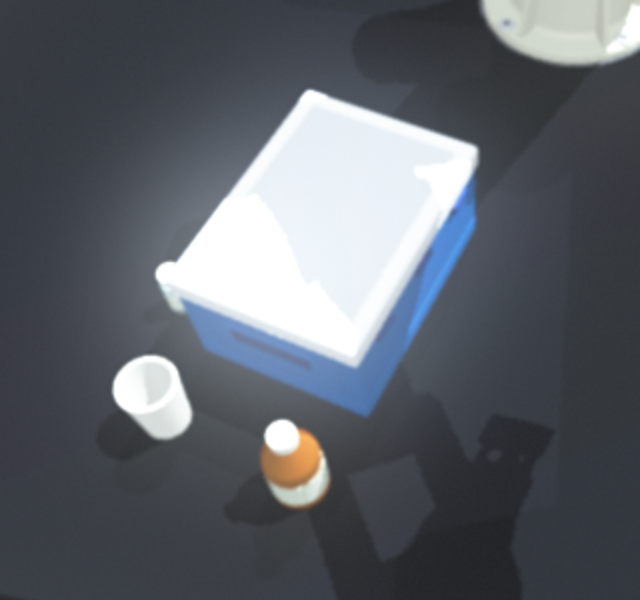

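View pics/t7.png

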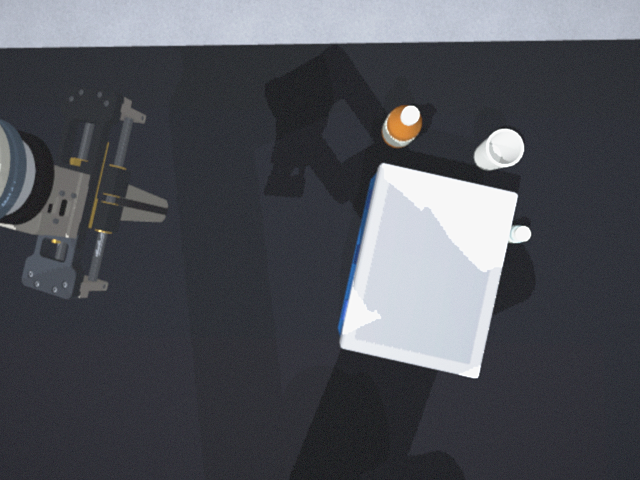

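The lid looks shut: its top corners are near (478,378) and (518,193) in the top view, against a prediction of (477,380) and (518,193). The things around the box have not moved. Pixels cannot exclude a few mm of spring-back, so I re-touch near the free edge to check the height and press once more.

Run:
```python
from h import *
st()
print(lidTCP(0,188),rel(b2w([0,100,260]),Rt(-20)),rel(b2w(lidTCP(0,188)+[0,0,30]),Rt(-20)))
```

```text
t 14.10 box [ -0.7 353.  273. ] F [ 1.2 -0.9  0. ] q [ 0.41  0.43  1.43 -0.28  1.49  0.7 ] eul [ 0.   -0.34 -0.94]
[  0.         -85.         145.42020143] [-233.6, -0.9, 98.1, 0.1, -0.2, 0.3] [-378.9, -2.1, 240.4, 0.1, -0.2, 0.3]
```

Emit:
send_rows --pt "-46 0 10 0 0 0 1" --pt "-92 0 25 0 0 0 1" --pt "-138 0 45 0 0 0 1" --pt "-184 0 65 0 0 0 1" --pt "-228 0 90 0 0 0 1"

```text
clock: 14.6
ee_pos: [0.5503, -0.0814, 0.267]
tool_rot: [0.107, 0.774, 0.609, -0.135]
wrist_force: [0.7, -0.2, -0.3]
opening: 0.0002
```

Run:
```python
from h import *
st()
print(rel(b2w(lidTCP(0,188)+[0,0,25]),Rt(-20)))
```

```text
t 14.60 box [  0.5 105.5 267. ] F [ 0.7  0.  -0.3] q [ 0.06  0.25  1.7  -0.34  1.31  0.41] eul [ 0.   -0.34 -0.94]
[-146.5, -1.7, 155.5, 0.2, -0.2, 0.2]
```

Emit:
send_rows --pt "-40 0 20 0 0 0 1" --pt "-80 0 50 0 0 0 1" --pt "-115 -1 85 0 0 0 1" --pt "-140 -2 120 0 0 0 1" --pt "-146 -2 150 0 0 0 1"

```text
clock: 15.1
ee_pos: [0.5021, -0.2677, 0.1759]
tool_rot: [0.108, 0.775, 0.608, -0.135]
wrist_force: [-0.5, -0.0, -0.5]
opening: 0.0004
```

Run:
```python
from h import *
st()
print(rel(b2w(lidTCP(0,188)+[0,0,5]),Rt(-20)),rel(b2w(lidTCP(0,188)),Rt(-20)))
```

```text
t 15.10 box [ -1.6 -86.9 175.9] F [-0.5 -0.1 -0.5] q [-0.28  0.31  1.85 -0.41  1.01  0.19] eul [ 0.   -0.34 -0.94]
[10.5, 1.5, 23.3, 0.2, -0.1, 0.0] [12.2, 1.5, 28.0, 0.2, -0.1, 0.0]
```

Emit:
send_rows --pt "3 0 8 0 0 0 1" --pt "6 1 15 0 0 0 1" --pt "9 1 21 0 0 0 1" --pt "10.5 1 23.5 0 0 0 1" --pt "11 1 25 0 0 0 1"

```text
clock: 15.6
ee_pos: [0.5043, -0.2655, 0.149]
tool_rot: [0.108, 0.775, 0.608, -0.134]
wrist_force: [-0.2, -0.2, 0.1]
opening: 0.0008
```

Emit:
send_rows --pt "0.5 0 1 0 0 0 1" --pt "0.5 0 2 0 0 0 1" --pt "0.5 0 2 0 0 0 1"

```text
clock: 15.9
ee_pos: [0.5045, -0.2655, 0.1471]
tool_rot: [0.109, 0.775, 0.608, -0.134]
wrist_force: [0.5, 0.3, 0.1]
opening: 0.0004
```

Emit:
send_rows --pt "0.5 0 1 0 0 0 1" --pt "0.5 0 2 0 0 0 1" --pt "0.5 0 2 0 0 0 1"

```text
clock: 16.2
ee_pos: [0.5047, -0.2656, 0.1453]
tool_rot: [0.109, 0.775, 0.608, -0.134]
wrist_force: [0.6, 2.8, 5.0]
opening: 0.0007
```

Run:
```python
from h import *
st()
```

```text
t 16.20 box [  0.5 -84.2 145.3] F [-0.1  2.9  5. ] q [-0.27  0.35  1.87 -0.43  0.95  0.23] eul [ 0.01 -0.34 -0.94]
```

First contact came at 145.3–145.4 mm, exactly the shut height, so the lid did not spring back. I give one light extra press and then retreat.

Emit:
send_rows --pt "0 0 1 0 0 0 1" --pt "0 0 1.5 0 0 0 1" --pt "0 0 -3 0 0 0 1" --pt "0 0 -25 0 0 0 1" --pt "0 0 -70 0 0 0 1"

```text
clock: 16.7
ee_pos: [0.5077, -0.2422, 0.2091]
tool_rot: [0.106, 0.775, 0.608, -0.136]
wrist_force: [1.1, -0.2, 0.0]
opening: 0.0001
```

Emit:
send_rows --pt "0 0 -45 0 0 0 1" --pt "20 0 -90 0 0 0 1" --pt "50 0 -125 0 0 0 1" --pt "90 0 -150 0 0 0 1" --pt "130 0 -175 0 0 0 1"

```text
clock: 17.2
ee_pos: [0.5512, -0.0644, 0.3306]
tool_rot: [0.107, 0.775, 0.608, -0.136]
wrist_force: [0.2, -1.1, -0.7]
opening: 0.0006
```

Emit:
send_rows --pt "40 0 0 0 0 0 1" --pt "80 0 0 0 0 0 1" --pt "120 0 0 0 0 0 1" --pt "120 0 0 0 0 0 1" --pt "120 0 0 0 0 0 1"

```text
clock: 17.7
ee_pos: [0.578, 0.0455, 0.2893]
tool_rot: [0.107, 0.774, 0.608, -0.136]
wrist_force: [-0.1, -0.8, 0.2]
opening: 0.0009
```

Run:
```python
from h import *
st()
s=cams.camera("scene");cv2.imwrite("pics/s8.png",cv2.resize(s['color'][80:380,80:400],None,fx=2,fy=2))
c=cams.camera("top");h=cv2.cvtColor(c['color'],cv2.COLOR_BGR2HSV)
m=cv2.inRange(h,(0,0,150),(180,60,255));m[:165]=0;m[:,:320]=0;m[:,512:]=0
cn=max(cv2.findContours(m,0,cv2.CHAIN_APPROX_NONE)[0],key=cv2.contourArea)
print(cv2.minAreaRect(np.array([onz(c,p[0],.142)[:2]*1000 for p in cn],np.float32)))
```

```text
t 17.70 box [ -3.  235.3 289.3] F [ 0.1 -0.8  0.2] q [ 0.26  0.32  1.57 -0.31  1.44  0.57] eul [ 0.   -0.34 -0.94]
((524.4361572265625, -185.9232940673828), (212.56593322753906, 275.1591491699219), 76.55960845947266)
```

View pics/s8.png

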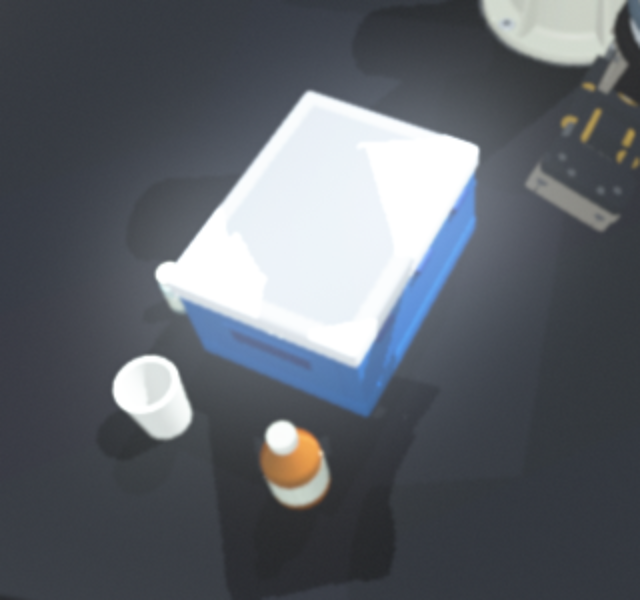

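The lid is shut flush on the rim and the box and things around it are in place. The gripper (~(590,150)) is free of everything, so I hand the job in.

```bash
python3 -c "
from bench import bot
print(bot.sign_off())"
```

```text
the job is handed in; nothing more can be done
None
```

The flap is folded flat over the vials and the white lid is fully shut over it. I handed the job in at about 17.8 s, with the gripper clear of everything.

- **Flap:** I pushed it down with closed fingertips to its stop, which held at 14 N at the predicted height. The pictures then showed it lying flat.
- **Lid:** I swung it over with the fingertips at about 4 N and pressed it shut with 23 N. A second touch near the free edge first met resistance at 145.3 mm, against 145.4 mm expected, so it had not sprung back.
- **Surroundings:** The pictures before and after show the box in place to within about 2 mm. The spare vial, beaker and bottle look unmoved by eye. The vials under the shut lid could not be seen at the end.

The lid outline from the top camera measured 212 × 275 mm instead of the nominal 206 × 276 mm. I put the extra width down to the lid's side face showing in that view. No other check disagreed.

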